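# Index the lot-photography turntable to its next click stop

## Robot

A 6-joint arm with a two-finger parallel gripper is mounted at the origin on the work surface. World frame = base frame: x ahead of the robot, y to its left, z up, the work surface at z = 0. Lengths are in mm, angles in rad, forces in N, time in s.
With the tool pointing down it reaches from about 325 to 900 mm from the base axis. Payload 6.1 kg.
Tool frame: the origin (TCP) lies on the centre line of the jaws, within the pads' length; the fingertips stand 8 mm ahead of it and the grasp point (between the pads) lies 11 mm behind it (bot.nose_length is the z of the fingertips in the tool frame, in mm); z points along the fingers, y is the direction in which the jaws open and shut (so a half turn about z gives the same grasp; the last joint's range is limited). The gripper opens to 87 mm and grips with 3 to 60 N. Pads are 19 mm wide; open, the fingers measure 117 mm over their backs; the gripper's body (75 mm by 190 mm) begins 51 mm behind the grasp point.
Start: joints at [1.153, 0.22, 1.526, -0, 1.395, -0.126], TCP at [179.796, 598.572, 230.538] pointing down, gripper open.
Joint ranges: [-2.98, 2.98], [-0.91, 2.08], [0.09, 2.57], [-1.24, 4.39], [0.2, 2.65], [-2.68, 2.68]. Speed limits (rad/s): [2.57, 2.57, 3.01, 3.14, 3.14, 3.14].

## Interface

Orientations are given as [roll, pitch, yaw] about the fixed x, y, z axes, in that order (R = Rz(yaw) Ry(pitch) Rx(roll)).
In Python, from cell import readout, cams, ticket, bot gives the robot as it stands. The module is installed in compiled form; this text tells all that it offers.
- The arm moves only by the shell command python3 -m handwheel 'ROWS' [OPENING] [FORCE]. ROWS is JSON, a list that holds one entry, the list of rows, each a list of 6 numbers: the shift along the world's x, y, z in units of 25 mm (1.0 is 25 mm), then the turn, a rotation vector about the world's x, y, z in units of 8 degrees (1.0 is 8 degrees). A call has 1 to 8 rows; each row is the pose to reach, as a shift and turn from the pose measured when the call began; what a row does not reach only later rows make up. A row lasts 1/10 s, in which the tool goes at most 50 mm and 8.59 degrees, less where a joint would pass 70% of its speed; a pose out of reach is approached as far as the arm can. A call with a gripper value outside its range is refused whole. OPENING is the opening, from -1 (shut) to 1 (fully open), set as the call begins (- or left out, the last holds). The fingers move at their own pace and stop on an object; FORCE is the grip in N (left out, the last holds). Time passes only in rows, so rows that repeat a pose let the fingers close. It gives the time, the measured TCP pose, the force and the opening at its end, in the units of the state.
- readout.get_obs(): the state, without advancing time (a new reading comes with each control period).
- cams.snapshot(name): name is "scene" or "top" or "wrist"; returns a dict with "frame" (400x640x3 uint8, red, green, blue), "camera_matrix" (3x3 intrinsics, pixels), "R" (3x3) and "t" (3): a world point X has camera coordinates R X + t; the wrist camera has in their place "T_tool_cam" (4x4, takes a point from camera to tool coordinates, whose origin is the TCP and whose axes are the flange's). Camera axes: x right, y down, z forward; pixel columns grow to the right and rows downward; lengths in mm; the calibration is good to about 2 mm. A picture is of the moment at which its call begins: read the wrist's pose just before it. There is no depth.
- ticket.hand_in(): hands the job in, once; it reports no verdict.
The state is a dict: "time": time; "qpos": joint angles; "dq": joint speeds; "joint_torque": joint torques, N m; "tcp_pos": TCP position; "eef_rot": TCP orientation; "wrist_force": force on the tool from outside, world axes, zero at the start; "moment": the same for the moment, N m; "finger_gap": opening from 0.0 (shut) to 1.0 (fully open).
Only numpy, scipy, OpenCV 4.12 (cv2) and the standard library are available. Lean on these libraries where they do the work, as an engineer would, in place of code of your own. Each camera call takes 0.05 s, during which the arm holds its last target. There are 200 camera calls.

## Task

The vase on the photography turntable has had its first view taken. Draw the spring index pin by its black knob, swing the platter anticlockwise (seen from above) round to the next stop and let the pin drop fully home in that stop's hole, so that the platter is locked there; then take the hand away. Go by feel and do not force the pin against the stops, keep the vase standing in the middle of the platter, and leave the other things on the table alone.

Things in the scene. Friction and masses are not known exactly. Their poses are not given: they have to be found in the camera images.
- turntable: Fixed base: grey disc 370 mm across, aluminium ring on top 16 mm above the table; origin at the centre of its underside. Three equal steel stop shoes are clamped on the ring, holes 155 mm from the spindle. The second was clamped by eye: its hole lies 35 to 47 degrees (0.62 to 0.82 rad) anticlockwise of the first's, not measured. The third is at 150 degrees.
- platter (a joint): Angle of the platter (rad), positive anticlockwise seen from above, 0 at the start with the pin in the first stop. The platter is 258 mm across, its rubber-covered top 46.5 mm above the table; it turns with slight drag (about 1 N at the pin).
- spindle (a point): Point on the turning axis, at the middle of the platter's top face (46.5 mm above the table).
- plunger (a joint): Lift of knob and pin (m): 0 fully down (in a hole, or over the bare ring), 0.011 at the end of travel; 0.006 brings the nose level with a shoe's top. The spring pulls it down with 5 N, 8.5 N fully drawn. With the knob let go and the arm pushed round by its sleeve, the pin climbs a shoe's ramp by itself (about 3 N), rides on its top and snaps down over the hole.
- knob_mid (a point): Middle of the black knob, an upright cylinder 26 mm across, 24 mm tall; 69 mm above the table with the pin down. Below it 5 mm of 9 mm stem, then a steel sleeve 32 mm across from 52 down to 34 mm above the table, fixed on a 36 mm wide arm that sticks out from under the platter and turns with it. All on the pin's upright axis, 155 mm from the spindle.
- nose: The pin below the arm: 10 mm across with a rounded end; it moves with the knob. Origin on the pin's axis, at table height when the pin is down; its tip is 18 mm above the origin. It has 1 mm of play to either side in a stop's hole.
- vase: Blue ceramic vase, squat, the lot being photographed: 92 mm across, 110 mm tall, 72 mm foot, standing loose within 10 mm of the middle of the platter; origin at the centre of its underside, z up.
- bowl: White bowl, 144 mm across, 58 mm tall; bystander, origin under its centre.
- mug: White mug, 78 mm across, 88 mm tall, handle to its +y; bystander, origin under its centre.
- candlestick: Brass candlestick, 84 mm foot, 112 mm tall; bystander, origin under its centre.
- frame: Small wooden picture frame lying flat, 160 x 130 x 14 mm; bystander, origin under its centre.
- first_hole (a point): Middle of the mouth of the first stop's hole, 24 mm above the table, where the pin is at the start. Each shoe is 26 mm wide and 96 mm long around the ring: a 12 mm hole through its middle, 12 mm of level top (24 mm above the table) on either side of it, then at each end a 30 mm long, 15 degree ramp down to the ring.
There are look-alikes about, which are no part of the job. Leave any green or turquoise look-alike of the vase alone.

How it is judged (in metres and radians):
On the way, in this order (a step that is already met when the one before it is completed fails the run):
1. the pin is drawn clear of the first stop's hole (value of joint plunger above 0.006 m and value of joint platter below 0.06 rad), for 0.1 s.
2. the platter is swung anticlockwise off the first stop (value of joint platter above 0.28 rad), for 0.05 s.
At the end, for the whole second after the job is handed in: The pin is fully down (within 1.5 mm) with the platter 0.61 to 0.83 rad anticlockwise of the start, where only the next stop's hole lets it down; the platter is at rest and the vase stands upright (within 0.1 rad) within 25 mm of the spindle (value of joint platter between 0.61 and 0.83 rad and value of joint plunger below 0.0015 m and velocity of joint platter between -0.05 and 0.05 rad/s and angle between vase's own z axis and vertical below 0.1 rad and horizontal distance between vase and spindle below 0.025 m); the robot touches nothing.
It fails at once if the pin is forced against a stop (more than 30 N) (contact force between nose and anything else above 30 N).
It fails at once if the vase tips or slides off the middle of the platter (angle between vase's own z axis and vertical above 0.3 rad or horizontal distance between vase and spindle above 0.03 m).
It fails at once if a bystander is moved more than 20 mm (distance of any of bowl, mug, candlestick, frame from where it was at the start of the episode above 0.02 m).
It also fails if it takes over 51 s, if anything falls off the work surface, if the arm or the gripper's body presses on something with over 40 N, if the wrist force passes 120 N, or if a joint passes its speed limit or range.

## Working session

There is one attempt and no reset: what is moved stays moved. The work goes in short steps, Python scripts to look and compute and a shell command to move; the robot and the scene stay as the last step left them, time stands still between calls to the robot, and variables do not carry over. Pictures are saved under pics/ and viewed, about 8 in all and at most 12, crops included, and the job is handed in when it is done.

```bash
mkdir -p pics
python3 - <<'E'
from cell import readout,cams
import cv2
print(readout.get_obs())
for n in("top","scene"):
    s=cams.snapshot(n);cv2.imwrite(f"pics/{n}0.png",s["frame"][:,:,::-1]);print(n,s["camera_matrix"],s["R"],s["t"])
E
```

```text
{'time': 0.0, 'qpos': array([ 1.15287406e+00,  2.21215555e-01,  1.52766026e+00, -7.28421521e-06,
        1.39467366e+00, -1.26111265e-01]), 'dq': array([ 0.00052133,  0.00145648,  0.00153341,  0.00015432,  0.00233054,
       -0.00108677]), 'joint_torque': array([-9.85987281e-04, -4.94616616e+01, -3.87364197e+01,  6.96228538e-02,
        5.77003055e-02, -1.75669916e-04]), 'tcp_pos': array([179.56343191, 598.00254945, 229.41776863]), 'eef_rot': array([-3.13965047e+00, -2.39011839e-04,  2.84978271e+00]), 'wrist_force': array([-0.41203608, -0.109023  ,  0.15605192]), 'moment': array([-0.03541263, -0.00410706,  0.00731768]), 'finger_gap': 0.9950170156145399}
top [[386.64143022   0.         324.88832072]
 [  0.         386.64143022 201.02622796]
 [  0.           0.           1.        ]] [[ 0.00813481 -0.99994058 -0.00725716]
 [-0.99850586 -0.00773054 -0.05409511]
 [ 0.0540358   0.00768637 -0.99850942]] [ -13.77681749  518.70212265 1294.18510415]
scene [[455.44842712   0.         319.87444263]
 [  0.         455.44842712 200.52421479]
 [  0.           0.           1.        ]] [[ 0.78790404  0.61566388  0.01285312]
 [ 0.4576327  -0.57144031 -0.68119621]
 [-0.41204311  0.54259925 -0.73198806]] [-420.05784044 -183.54877355 1733.42851241]
```

View pics/top0.png

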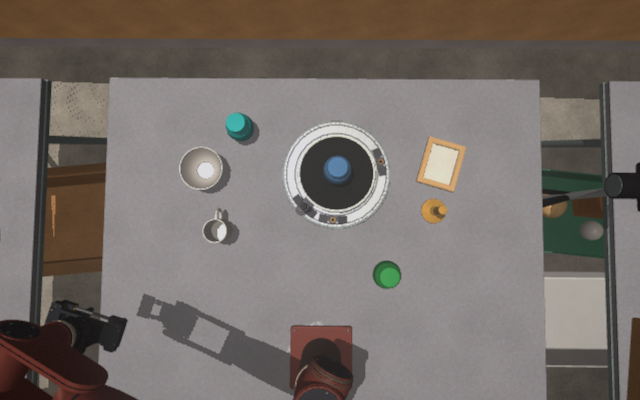

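View pics/scene0.png

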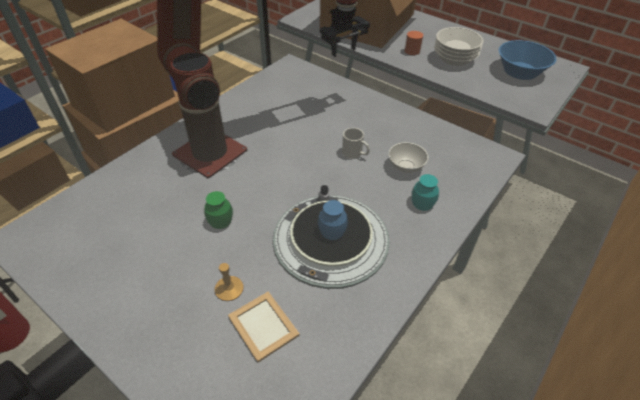

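The top view shows the turntable centre at about (337,174), the knob at lower left (303,205), the second shoe at about (333,220) and the third at (380,160). Next I enlarge it.

Run:
```python
import cv2
a=cv2.imread("pics/top0.png")[115:235,277:397]
cv2.imwrite("pics/crop1.png",cv2.resize(a,(600,600),interpolation=cv2.INTER_CUBIC))
```

```text
(no output)
```

View pics/crop1.png

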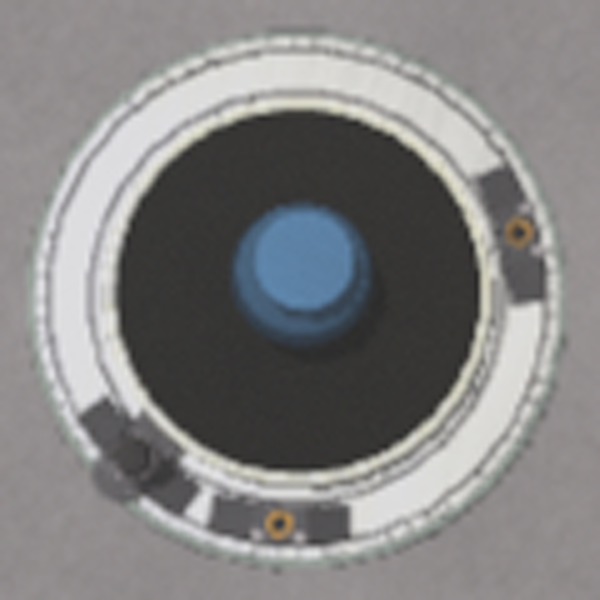

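Crop: platter black disc centre at about (300,290), knob about (142,455), second hole ring (279,524), third (517,232).

```bash
cat > h.py <<'E'
import numpy as np
def ray(s,uv,z):
    K,R,t=s["camera_matrix"],np.array(s["R"]),np.array(s["t"])
    d=R.T@np.linalg.inv(K)@[uv[0],uv[1],1]; c=-R.T@t
    return c+d*(z-c[2])/d[2]
E
python3 - <<'E'
from h import *
from cell import cams
s=cams.snapshot("top")
P={}
for n,uv,z in[("platter",(300.5,290),46.5),("ring",(298.5,300),14),("knobtop",(142,455),81),("h2",(279,524),24),("h3",(517,232),24)]:
    P[n]=ray(s,(277+(uv[0]+.5)/5-.5,115+(uv[1]+.5)/5-.5),z); print(n,P[n])
c=P["platter"]
for n in P:
    d=P[n]-c; print(n,np.hypot(*d[:2]),np.degrees(np.arctan2(d[1],d[0])))
E
```

```text
platter [611.61214699 -48.25828597  46.5       ]
ring [608.946841   -47.67308968  14.        ]
knobtop [499.97640303  53.52744937  81.        ]
h2 [456.83705298 -35.38899719  24.        ]
h3 [ 654.89164738 -194.52279419   24.        ]
platter 0.0 0.0
ring 2.7287929033933014 167.61659503974573
knobtop 151.07241723631188 137.64248810112528
h2 155.3092023079544 175.2468859461984
h3 152.53334559966044 -73.51657482055221
```

```bash
python3 -m handwheel '[[[2,-3.5,0,0,0,-0.6],[4,-7,0,0,0,-1.2],[6,-10.5,0,0,0,-1.8],[8,-14,0,0,0,-2.4],[10,-17.5,0,0,0,-3],[12,-20.5,0,0,0,-3.25],[12.4,-21.6,0,0,0,-3.25],[12.4,-21.6,0,0,0,-3.25]]]' 1 20; python3 -m handwheel '[[[0,0,0,0,0,0],[0,0,0,0,0,0],[0,0,0,0,0,0]]]'
python3 - <<'E'
from cell import readout,cams
import cv2
o=readout.get_obs();print(o)
s=cams.snapshot("wrist");cv2.imwrite("pics/w1.png",s["frame"][:,:,::-1]);print(s["camera_matrix"],s["T_tool_cam"])
E
```

```text
time: 0.95
tcp_pos: [379.2, 249.8, 229.7]
eef_rot: [-3.14, -0.0, 2.396]
wrist_force: [1.0, 0.4, 0.7]
finger_gap: 1.0
time: 1.25
tcp_pos: [378.8, 250.5, 229.6]
eef_rot: [-3.14, -0.001, 2.397]
wrist_force: [0.4, 0.2, -0.2]
finger_gap: 0.998
{'time': 1.25, 'qpos': array([ 4.10175496e-01, -1.99587849e-01,  1.95157266e+00,  1.38374753e-04,
        1.39093216e+00, -4.15777514e-01]), 'dq': array([ 0.02390593,  0.00330445, -0.00460806, -0.00288555, -0.00068562,
       -0.00184255]), 'joint_torque': array([-9.92030650e-01, -2.90686691e+01, -3.86778903e+01, -2.01138068e-02,
        6.62257941e-02, -5.53523685e-03]), 'tcp_pos': array([378.78272325, 250.46904481, 229.63029826]), 'eef_rot': array([-3.14043613e+00, -6.59410720e-04,  2.39672411e+00]), 'wrist_force': array([ 0.41076663,  0.20878702, -0.24621149]), 'moment': array([-0.03535063,  0.03810514,  0.03526922]), 'finger_gap': 0.9975994748520862}
[[306.35361191   0.         323.11803018]
 [  0.         306.35361191 200.44090302]
 [  0.           0.           1.        ]] [[-5.37601389e-04 -9.70565021e-01 -2.40838643e-01  6.51879333e+01]
 [ 9.99999799e-01 -4.40959599e-04 -4.55164993e-04 -1.24403559e+00]
 [ 3.35567110e-04 -2.40838839e-01  9.70565063e-01 -1.54465538e+02]
 [ 0.00000000e+00  0.00000000e+00  0.00000000e+00  1.00000000e+00]]
```

View pics/w1.png

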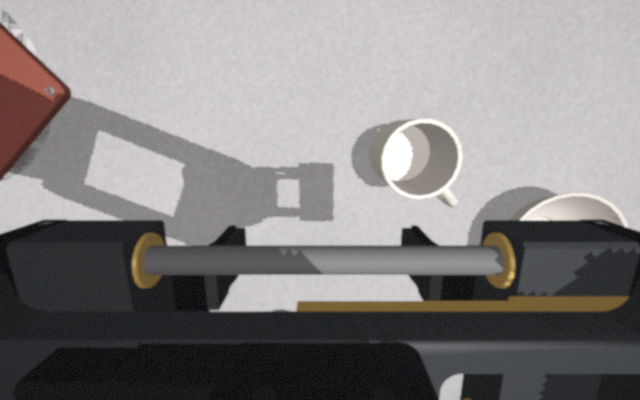

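The wrist view shows the mug at (422,158); the gripper bar hides the area between the jaws. So I view the knob from a pose shifted 50 mm towards the spindle.

```bash
python3 -m handwheel '[[[1,-1.5,0,0,0,0],[2,-3,0,0,0,0],[3,-4.5,0,0,0,0],[4.2,-6,0,0,0,0],[5.2,-7.5,0,0,0,0],[6.2,-9,-1,0,0,0],[6.2,-9,-1.6,0,0,0],[6.2,-9,-1.6,0,0,0]]]'; python3 -m handwheel '[[[0,0,0,0,0,0],[0,0,0,0,0,0],[0,0,0,0,0,0]]]'
python3 - <<'E'
from cell import readout,cams
import cv2
o=readout.get_obs();print(o["tcp_pos"],o["eef_rot"])
s=cams.snapshot("wrist");cv2.imwrite("pics/w2.png",s["frame"][:,:,::-1])
E
```

```text
time: 2.1
tcp_pos: [532.0, 26.8, 186.4]
eef_rot: [-3.137, -0.006, 2.398]
wrist_force: [0.4, 0.5, 0.2]
finger_gap: 0.998
time: 2.4
tcp_pos: [532.3, 28.0, 187.5]
eef_rot: [-3.138, -0.004, 2.401]
wrist_force: [-0.3, -0.4, -0.3]
finger_gap: 1.0
[532.29331513  28.00464355 187.48464742] [-3.13795416 -0.0044358   2.40059072]
```

View pics/w2.png

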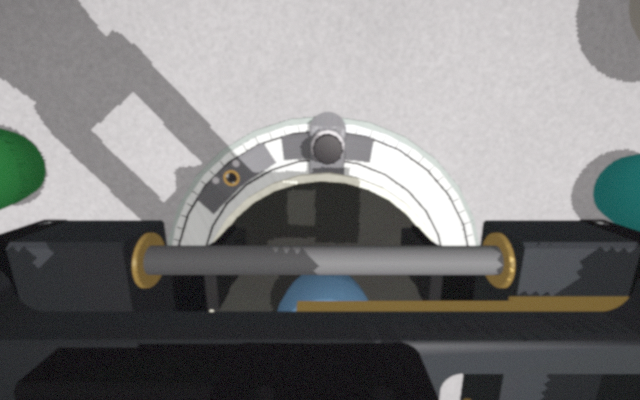

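The wrist view shows the knob at about (327,149) and the second hole at (232,178). A crop will sharpen both.

Run:
```python
import cv2
a=cv2.imread("pics/w2.png")[110:220,200:360]
cv2.imwrite("pics/crop2.png",cv2.resize(a,(800,550),interpolation=cv2.INTER_CUBIC))
```

```text
(no output)
```

View pics/crop2.png

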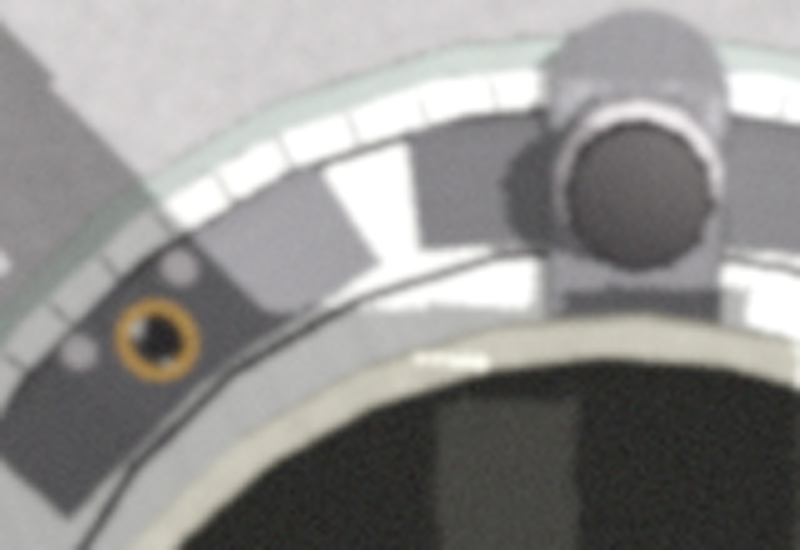

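The crop shows the knob top centred at (640,195) and the second hole at (158,340).

```bash
cat >> h.py <<'E'
from scipy.spatial.transform import Rotation as Ro
def wray(s,o,uv,z):
    T=np.array(s["T_tool_cam"]); R=Ro.from_euler('xyz',o["eef_rot"]).as_matrix()
    d=R@T[:3,:3]@np.linalg.inv(s["camera_matrix"])@[uv[0],uv[1],1]; c=R@T[:3,3]+o["tcp_pos"]
    return c+d*(z-c[2])/d[2]
E
python3 - <<'E'
from h import *
from cell import cams,readout
o=readout.get_obs();s=cams.snapshot("wrist")
k=wray(s,o,(327.6,148.6),81);h=wray(s,o,(231.2,177.6),24);print(k,h)
# spindle: from both, 155 mm each, on the +x side
m=(k+h)[:2]/2;d=(h-k)[:2];L=np.hypot(*d);n=np.array([-d[1],d[0]])/L
print("chord angle",2*np.degrees(np.arcsin(L/310)))
for sg in(1,-1): print(m+sg*n*np.sqrt(155**2-L*L/4))
c=np.array([611,-48])
for p in(k,h): e=p[:2]-c;print(np.hypot(*e),np.degrees(np.arctan2(e[1],e[0])))
E
```

```text
[499.94126172  60.21764656  81.        ] [457.17589089 -37.1161779   24.        ]
chord angle 40.1133707571441
[611.85933109 -47.01735587]
[345.25782151  70.11882453]
155.0648328158731 135.7423209608299
154.20867072990606 175.9527829660904
```

```bash
python3 -m handwheel '[[[-0.7,0.7,-1,0,0,0],[-1.3,1.28,-2,0,0,0],[-1.3,1.28,-3,0,0,0],[-1.3,1.28,-3.1,0,0,0],[-1.3,1.28,-3.1,0,0,0],[-1.3,1.28,-3.1,0,0,0]]]'
```

```text
time: 3.1
tcp_pos: [501.3, 59.4, 111.7]
eef_rot: [-3.14, -0.002, 2.4]
wrist_force: [-0.3, -0.3, 0.4]
finger_gap: 0.999
```

```bash
python3 -m handwheel '[[[-0.04,0.02,-0.8,0,0,0],[-0.04,0.02,-1.5,0,0,0],[-0.04,0.02,-1.85,0,0,0],[-0.04,0.02,-1.85,0,0,0],[-0.04,0.02,-1.85,0,0,0]]]'; python3 -m handwheel '[[[0,0,0,0,0,0],[0,0,0,0,0,0],[0,0,0,0,0,0],[0,0,0,0,0,0],[0,0,0,0,0,0]]]' -0.2 20
```

```text
time: 3.6
tcp_pos: [501.2, 59.7, 66.5]
eef_rot: [-3.141, -0.001, 2.399]
wrist_force: [0.7, -0.9, -0.4]
finger_gap: 0.999
time: 4.1
tcp_pos: [501.2, 59.7, 66.6]
eef_rot: [-3.141, -0.001, 2.399]
wrist_force: [-1.1, -0.5, 0.4]
finger_gap: 0.63
```

```bash
python3 -m handwheel '[[[0,0,0,0,0,0],[0,0,0,0,0,0],[0,0,0,0,0,0],[0,0,0,0,0,0]]]' -0.3 15;python3 -m handwheel '[[[0,0,0,0,0,0],[0,0,0,0,0,0],[0,0,0,0,0,0],[0,0,0,0,0,0]]]' -1 15
```

```text
time: 4.5
tcp_pos: [501.2, 59.7, 66.5]
eef_rot: [-3.141, -0.001, 2.399]
wrist_force: [-0.2, -0.5, 0.1]
finger_gap: 0.363
time: 4.9
tcp_pos: [501.2, 59.8, 66.5]
eef_rot: [-3.141, -0.001, 2.4]
wrist_force: [0.0, 0.1, -0.8]
finger_gap: 0.293
```

```bash
python3 -m handwheel '[[[0,0,0.08,0,0,0],[0,0,0.16,0,0,0],[0,0,0.24,0,0,0],[0,0,0.32,0,0,0],[0,0,0.37,0,0,0],[0,0,0.37,0,0,0]]]'; python3 -m handwheel '[[[0,0,0,0,0,0],[0,0,0,0,0,0]]]'
```

```text
time: 5.5
tcp_pos: [500.9, 59.6, 75.7]
eef_rot: [-3.14, -0.001, 2.399]
wrist_force: [3.3, -1.9, -7.0]
finger_gap: 0.296
time: 5.7
tcp_pos: [500.8, 59.5, 75.5]
eef_rot: [-3.14, -0.001, 2.399]
wrist_force: [2.7, -1.7, -8.7]
finger_gap: 0.294
```

```bash
cat > arc.py <<'E'
import sys
from h import *
from cell import readout
o=readout.get_obs();p=o["tcp_pos"][:2];c=np.array([611.7,-47.3])
e=p-c;print(p,np.hypot(*e),"theta",np.arctan2(e[1],e[0])-np.radians(136.08),"yaw",o["eef_rot"][2]-2.399)
u=e*154/np.hypot(*e)if len(sys.argv)<2 else e
for t in np.arange(.02,.41,.02):
    R=np.array([[np.cos(t),-np.sin(t)],[np.sin(t),np.cos(t)]])
    print(round(t,2),np.round((c+R@u-p)/25,2),round(t/.13963,2))
E
python3 arc.py
```

```text
[500.81687093  59.509002  ] 153.95853734282963 theta -0.00013665390397399335 yaw 0.000476585169958188
0.02 [-0.09 -0.09] 0.14
0.04 [-0.17 -0.18] 0.29
0.06 [-0.25 -0.27] 0.43
0.08 [-0.33 -0.37] 0.57
0.1 [-0.41 -0.46] 0.72
0.12 [-0.48 -0.56] 0.86
0.14 [-0.55 -0.66] 1.0
0.16 [-0.63 -0.76] 1.15
0.18 [-0.69 -0.86] 1.29
0.2 [-0.76 -0.97] 1.43
0.22 [-0.83 -1.07] 1.58
0.24 [-0.89 -1.18] 1.72
0.26 [-0.95 -1.28] 1.86
0.28 [-1.01 -1.39] 2.01
0.3 [-1.07 -1.5 ] 2.15
0.32 [-1.12 -1.61] 2.29
0.34 [-1.17 -1.72] 2.44
0.36 [-1.22 -1.84] 2.58
0.38 [-1.27 -1.95] 2.72
0.4 [-1.32 -2.06] 2.86
```

```bash
python3 -m handwheel '[[[-0.09,-0.09,0,0,0,0.14],[-0.25,-0.27,0,0,0,0.43],[-0.41,-0.46,0,0,0,0.72],[-0.55,-0.66,0,0,0,1.0],[-0.69,-0.86,0,0,0,1.29],[-0.83,-1.07,0,0,0,1.58],[-0.95,-1.28,0,0,0,1.86],[-1.07,-1.5,0,0,0,2.15]]]'; python3 arc.py
```

```text
time: 6.5
tcp_pos: [474.5, 21.8, 75.8]
eef_rot: [-3.141, -0.0, 2.702]
wrist_force: [4.6, -1.1, -9.6]
finger_gap: 0.291
[474.45858878  21.79612207] 153.65376350358383 theta 0.3001335689997746 yaw 0.30311723024308
0.02 [-0.07 -0.1 ] 0.14
0.04 [-0.12 -0.22] 0.29
0.06 [-0.17 -0.33] 0.43
0.08 [-0.22 -0.44] 0.57
0.1 [-0.26 -0.56] 0.72
0.12 [-0.3  -0.67] 0.86
0.14 [-0.35 -0.79] 1.0
0.16 [-0.38 -0.91] 1.15
0.18 [-0.42 -1.02] 1.29
0.2 [-0.45 -1.14] 1.43
0.22 [-0.48 -1.26] 1.58
0.24 [-0.51 -1.38] 1.72
0.26 [-0.54 -1.5 ] 1.86
0.28 [-0.56 -1.62] 2.01
0.3 [-0.59 -1.74] 2.15
0.32 [-0.6  -1.87] 2.29
0.34 [-0.62 -1.99] 2.44
0.36 [-0.64 -2.11] 2.58
0.38 [-0.65 -2.23] 2.72
0.4 [-0.66 -2.36] 2.86
```

```bash
python3 -m handwheel '[[[-0.1,-0.22,0,0,0,0.29],[-0.2,-0.44,0,0,0,0.57],[-0.28,-0.67,0,0,0,0.86],[-0.36,-0.91,0,0,0,1.15],[-0.43,-1.14,0,0,0,1.43],[-0.49,-1.38,0,0,0,1.72],[-0.55,-1.7,0,0,0,2.08],[-0.56,-1.74,0,0,0,2.15]]]'; python3 -m handwheel '[[[0,0,0,0,0,0],[0,0,0,0,0,0]]]'; python3 arc.py|head -1;  python3 - <<'E'
from cell import cams
import cv2
a=cams.snapshot("top")["frame"][:,:,::-1][115:235,277:397]
b=cams.snapshot("wrist")["frame"][:,:,::-1]
cv2.imwrite("pics/w3.png",cv2.hconcat([cv2.resize(a,(300,300)),cv2.resize(b,(480,300))]))
E
```

```text
time: 7.3
tcp_pos: [460.5, -22.1, 76.0]
eef_rot: [-3.141, 0.001, 3.003]
wrist_force: [4.1, 0.5, -9.2]
finger_gap: 0.292
time: 7.5
tcp_pos: [460.6, -22.0, 76.0]
eef_rot: [-3.141, 0.001, 3.002]
wrist_force: [2.8, -0.4, -8.9]
finger_gap: 0.296
[460.58510231 -21.97262686] 153.22267499975575 theta 0.6004886364663022 yaw 0.6033348320159257
```

View pics/w3.png

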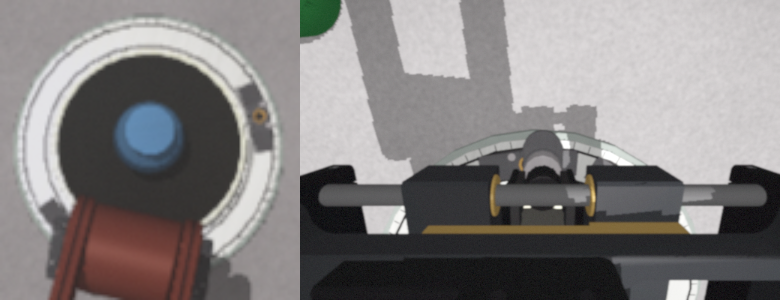

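The hole rim is just visible at left of the sleeve, so the pin is short of it on the shoe's top. I lower it, slacken the jaws and nudge.

```bash
python3 -m handwheel '[[[0,0,-0.06,0,0,0],[0,0,-0.12,0,0,0],[0,0,-0.12,0,0,0]]]'; python3 -m handwheel '[[[0,0,0,0,0,0],[0,0,0,0,0,0],[0,0,0,0,0,0]]]' -0.31; python3 arc.py x | head -8
```

```text
time: 7.9
tcp_pos: [460.6, -21.8, 72.9]
eef_rot: [-3.141, 0.001, 3.003]
wrist_force: [3.6, -0.1, -7.8]
finger_gap: 0.29
time: 8.2
tcp_pos: [461.0, -21.8, 73.5]
eef_rot: [-3.141, 0.001, 3.003]
wrist_force: [-0.6, -0.2, -0.4]
finger_gap: 0.343
[460.98360121 -21.79218212] 152.85967956485513 theta 0.5988934899329981 yaw 0.6038430966625028
0.02 [-0.02 -0.12] 0.14
0.04 [-0.04 -0.24] 0.29
0.06 [-0.05 -0.36] 0.43
0.08 [-0.06 -0.49] 0.57
0.1 [-0.07 -0.61] 0.72
0.12 [-0.08 -0.73] 0.86
0.14 [-0.08 -0.85] 1.0
```

```bash
python3 -m handwheel '[[[-0.01,-0.08,0,0,0,0.1],[-0.02,-0.16,0,0,0,0.19],[-0.03,-0.24,0,0,0,0.29],[-0.04,-0.32,0,0,0,0.38],[-0.05,-0.38,0,0,0,0.43],[-0.05,-0.38,0,0,0,0.43]]]'; python3 -m handwheel '[[[0,-0.04,0,0,0,0.05],[0,-0.08,0,0,0,0.1],[0,-0.08,0,0,0,0.1]]]';python3 arc.py x | head -1
```

```text
time: 8.8
tcp_pos: [459.8, -31.6, 73.7]
eef_rot: [-3.141, 0.002, 3.064]
wrist_force: [0.9, 0.3, 0.1]
finger_gap: 0.345
time: 9.1
tcp_pos: [459.8, -33.9, 73.7]
eef_rot: [-3.14, 0.002, 3.078]
wrist_force: [-0.2, 0.4, 0.5]
finger_gap: 0.345
[459.7937073  -33.86645886] 152.49912061647038 theta 0.6783449806766835 yaw 0.6787323196506159
```

```bash
for i in 1; do python3 -m handwheel '[[[0,-0.04,0,0,0,0.05],[0,-0.08,0,0,0,0.1],[0,-0.08,0,0,0,0.1]]]'; done;  python3 -m handwheel '[[[0,-0.04,0,0,0,0.05],[0,-0.08,0,0,0,0.1],[0,-0.08,0,0,0,0.1]]]'; python3 arc.py x | head -1
```

```text
time: 9.4
tcp_pos: [459.7, -35.7, 73.5]
eef_rot: [-3.141, 0.001, 3.092]
wrist_force: [1.4, 2.7, -2.4]
finger_gap: 0.344
time: 9.7
tcp_pos: [459.6, -38.1, 73.5]
eef_rot: [-3.14, 0.001, 3.106]
wrist_force: [0.5, 0.2, -0.3]
finger_gap: 0.349
[459.58166992 -38.11199304] 152.39555708198503 theta 0.7062215048903595 yaw 0.7073358616382968
```

```bash
python3 -m handwheel '[[[0,-0.04,0,0,0,0.05],[0,-0.04,0,0,0,0.05]]]'; python3 -m handwheel '[[[0,-0.04,0,0,0,0.05],[0,-0.04,0,0,0,0.05]]]'; python3 arc.py x | head -1
```

```text
time: 9.9
tcp_pos: [459.6, -38.9, 73.5]
eef_rot: [-3.141, 0.001, 3.113]
wrist_force: [0.8, 2.6, -0.4]
finger_gap: 0.345
time: 10.1
tcp_pos: [459.6, -39.1, 73.5]
eef_rot: [3.141, 0.001, 3.12]
wrist_force: [1.1, 5.7, -1.0]
finger_gap: 0.35
[459.64693764 -39.07477381] 152.2753693763222 theta 0.7125068328079087 yaw 0.7213291268277993
```

Force jumps to 5.7 N against blocked motion at the predicted angle, which reads as the pin caught. I back off, open and look.

```bash
python3 -m handwheel '[[[0,0.08,0,0,0,0],[0,0.08,0,0,0,0]]]'; python3 -m handwheel '[[[0,0,0,0,0,0],[0,0,0,0,0,0],[0,0,0,0,0,0],[0,0,0,0,0,0],[0,0,0,0,0,0]]]' 0.5; python3 -m handwheel '[[[0,0,1,0,0,0],[0.5,0,2,0,0,0],[1,0,3.5,0,0,0],[2,0,4.5,0,0,0],[2,0,4.5,0,0,0],[2,0,4.5,0,0,0],[2,0,4.5,0,0,0]]]'
python3 - <<'E'
from cell import cams,readout
import cv2,pickle
o=readout.get_obs();s=cams.snapshot("wrist");pickle.dump((o,s),open("w4.pkl","wb"))
print(o["tcp_pos"],o["eef_rot"])
b=s["frame"][:,:,::-1]
cv2.imwrite("pics/w4.png",cv2.resize(b[100:240,210:450],(800,467),interpolation=cv2.INTER_CUBIC))
E
```

```text
time: 10.3
tcp_pos: [459.8, -37.4, 73.6]
eef_rot: [3.142, 0.001, 3.121]
wrist_force: [0.0, 0.5, 0.3]
finger_gap: 0.346
time: 10.8
tcp_pos: [459.8, -37.4, 73.7]
eef_rot: [3.142, 0.001, 3.121]
wrist_force: [0.4, -0.2, 0.5]
finger_gap: 0.697
time: 11.5
tcp_pos: [508.3, -37.2, 184.5]
eef_rot: [3.141, -0.002, 3.121]
wrist_force: [0.2, -0.3, -0.6]
finger_gap: 0.749
[508.31364298 -37.19224042 184.53108966] [ 3.14101947e+00 -1.55817676e-03  3.12079083e+00]
```

View pics/w4.png

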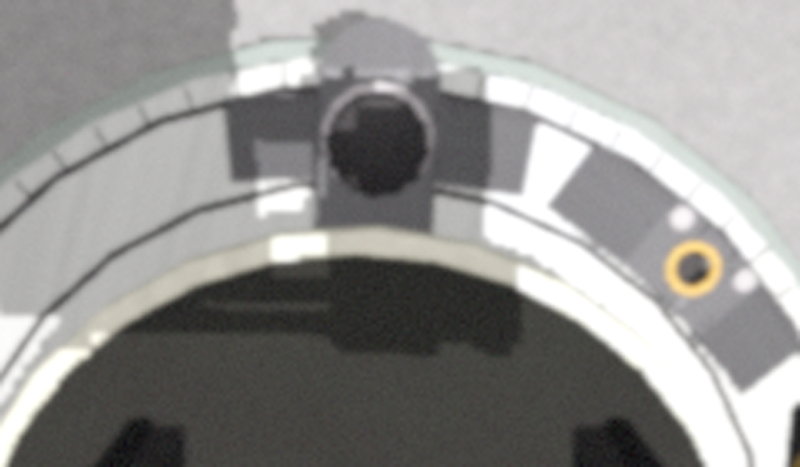

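The knob now stands centred on the second shoe (shoe spans columns 225–530, knob at 378). To check the depth, I'll touch the knob's top with shut fingers; it should meet at z≈81.

```bash
python3 - <<'E'
from h import *
import pickle
o,s=pickle.load(open("w4.pkl","rb"));c=np.array([611.7,-47.3])
q=lambda u,v:(210+(u+.5)/3.3333-.5,100+(v+.5)/3.3333-.5)
for n,uv,z in(("knob down",(378,145),81),("knob up",(378,145),87),("h1",(693,268),24)):
    p=wray(s,o,q(*uv),z);e=p[:2]-c;print(n,p,np.hypot(*e),np.degrees(np.arctan2(e[1],e[0])))
E
python3 -m handwheel '[[[0,0,0,0,0,0],[-1,0,-1,0,0,0],[-1.9,0,-1.5,0,0,0],[-1.9,0,-2,0,0,0],[-1.9,0,-3,0,0,0],[-1.9,0,-3.3,0,0,0],[-1.9,0,-3.3,0,0,0]]]' -1 5; python3 -m handwheel '[[[0,0,0,0,0,0],[0,0,0,0,0,0],[0,0,0,0,0,0]]]'
```

```text
knob down [457.10166384 -37.25024484  81.        ] 154.92463691322732 176.28068742018203
knob up [456.76213171 -37.24305722  87.        ] 155.26392088556221 176.2861683231199
h1 [500.28646527  60.34369072  24.        ] 154.91978529103852 135.98592881900538
time: 12.25
tcp_pos: [459.6, -36.9, 100.4]
eef_rot: [3.14, -0.005, 3.121]
wrist_force: [-0.3, 0.1, 0.0]
finger_gap: 0.196
time: 12.55
tcp_pos: [460.4, -37.0, 101.3]
eef_rot: [3.14, -0.004, 3.121]
wrist_force: [0.5, -0.6, -0.2]
finger_gap: 0.015
```

```bash
python3 -m handwheel '[[[-0.08,0,-0.15,0,0,0],[-0.08,0,-0.3,0,0,0],[-0.08,0,-0.38,0,0,0],[-0.08,0,-0.38,0,0,0]]]'; python3 -m handwheel '[[[0,0,-0.05,0,0,0],[0,0,-0.06,0,0,0],[0,0,-0.06,0,0,0]]]';python3 -m handwheel '[[[0,0,-0.04,0,0,0],[0,0,-0.04,0,0,0]]]'; python3 -m handwheel '[[[0,0,-0.04,0,0,0],[0,0,-0.04,0,0,0]]]'
```

```text
time: 12.95
tcp_pos: [458.0, -37.0, 91.3]
eef_rot: [3.14, -0.004, 3.121]
wrist_force: [-0.6, -0.4, 0.5]
finger_gap: 0.003
time: 13.25
tcp_pos: [457.9, -36.9, 89.7]
eef_rot: [3.14, -0.005, 3.121]
wrist_force: [0.3, -0.5, -0.6]
finger_gap: 0.005
time: 13.45
tcp_pos: [458.2, -37.0, 89.3]
eef_rot: [3.14, -0.004, 3.121]
wrist_force: [-2.0, 0.9, 4.0]
finger_gap: 0.008
time: 13.65
tcp_pos: [458.3, -37.0, 89.3]
eef_rot: [3.14, -0.004, 3.121]
wrist_force: [-3.9, 0.7, 8.2]
finger_gap: 0.011
```

Contact comes at TCP 89.3 mm, so the knob's top is at about 81 mm and the pin is fully down. I retract well clear.

```bash
python3 -m handwheel '[[[0,0,1,0,0,0],[0,0,2.5,0,0,0],[0,0,4.5,0,0,0],[-1,2,6,0,0,0],[-2,5,6,0,0,0],[-2,7,6,0,0,0],[-2,9,6,0,0,0],[-2,9,6,0,0,0]]]'; python3 -m handwheel '[[[0,2,0,0,0,0],[0,4,0,0,0,0],[0,4,0,0,0,0],[0,4,0,0,0,0],[0,4,0,0,0,0]]]'
python3 - <<'E'
from cell import cams
import cv2
a=cams.snapshot("top")["frame"][:,:,::-1][100:300,170:490]
cv2.imwrite("pics/end.png",cv2.resize(a,(800,500),interpolation=cv2.INTER_CUBIC))
E
```

```text
time: 14.45
tcp_pos: [407.8, 190.2, 239.8]
eef_rot: [3.14, -0.003, 3.121]
wrist_force: [0.6, 0.5, -1.0]
finger_gap: 0.005
time: 14.95
tcp_pos: [407.7, 289.5, 239.6]
eef_rot: [3.14, -0.003, 3.121]
wrist_force: [-0.5, -1.1, 0.4]
finger_gap: 0.008
```

View pics/end.png

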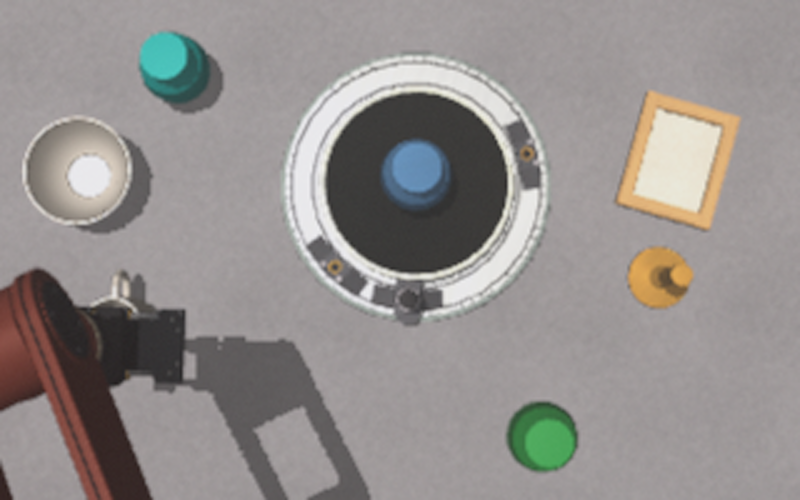

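The knob sits at (410,299) in the second shoe, the first hole is free at (334,266), the vase is upright in the middle, the bystanders are in place, and the arm is clear.

```bash
python3 -c "
from cell import ticket
print(ticket.hand_in())"
```

```text
the job is handed in; nothing more can be done
None
```

The platter is locked at the second stop, about 0.70 rad (40°) anticlockwise of the start, and the job was handed in at about 15 s of the 51 s allowed.

**What I did:** I gripped the knob, drew the pin 9 mm (pull about 8 N), and swung the platter 0.60 rad onto the second shoe's top. I then lowered the pin, slackened the jaws and nudged the knob on in small steps until it was caught in the hole. The force at that point rose to 5.7 N. I then backed off and took the hand away.

**Last checks:**
- **Pin depth:** touching the knob's top with shut fingers met it at about 81 mm above the table, which is the fully-down height. That touch pressed with about 8 N, well under the 40 N limit.
- **Platter angle:** the wrist camera put the knob at about 40.3° from the start, 155 mm from the spindle, centred on the second shoe.
- **Final top picture:** the first hole is empty, the vase stands in the middle of the platter, and the other things on the table look unmoved. The arm is clear.

No check failed or disagreed. One nudge before the pin dropped showed a brief 2.7 N force that I did not look into.

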